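# Tip the grinder's bearing balls from the spouted tray into the squat jar

### The job

The two bearing balls taken out of the grinder lie in the small spouted steel tray. Rest the tip of the spout just inside the mouth of the squat white jar with the tray still level, then tilt the tray and keep the spout in the mouth until both balls have dropped into the jar. Finally set the empty tray down upright on the bench, leaving the squat jar standing and the tall jar undisturbed.

Things in the scene. Friction and masses are not known exactly. Their poses are not given: they have to be found in the camera images.
- tray_centre (a point): Loose open steel tray, 0.16 kg; centre of its pan, 20 mm above its underside. x level towards the spout, z up. Pan 72 mm long (x), 26 mm wide (y) over flat parallel sides (grasp across these), 40 mm high. From x = 35 mm the floor ramps up at 21 degrees for 32 mm, then the lip turns down; inside 22 mm wide throughout. Balls stay in until tilted spout-down by more than 21 degrees; 45 empties it.
- spout_tip (a point): Tip of the tray's spout: middle of the lip's end, on its floor, 95 mm ahead (tray x) of the pan's centre and 18 mm below it; axes as the tray's. Spout 26 mm wide outside, 2 mm of metal below this point. The lip drops 12 mm over the last 28 mm: with the tray level the tip can go about 9 mm below a rim before the spout's underside rests on it.
- squat_jar_mouth (a point): Centre of the open mouth of the squat jar, at the level of the rim. White ceramic jar, loose, 0.5 kg, 105 mm high, body 86 mm across, short neck 60 mm across outside and 52 mm inside. z up. Stands upright on the bench. This is the jar to fill.
- tall_jar_mouth (a point): Centre of the open mouth of the tall jar, at the level of the rim: the same white ceramic and the same mouth, 165 mm high, body 86 mm across, loose. Not to be used or moved.
- ball_a_center (a point): Centre of one of the two loose steel bearing balls, 16 mm across, 17 g, at the start lying in the tray's pan, free to roll there.
- ball_b_center (a point): Centre of the other bearing ball, the same.
There are look-alikes about, which are no part of the job. What is shaped like the part that bears tray_centre but blue is not meant.

How it is judged:
On the way, in this order (a step that is already met when the one before it is completed fails the run):
1. the spout's tip is inside the squat jar's mouth, below its rim, the tray still level within 20 degrees with both balls in its pan (horizontal distance between spout_tip and squat_jar_mouth below 0.026 m and z of spout_tip in the frame of squat_jar_mouth below 0 m and angle between tray_centre's own z axis and vertical below 0.35 rad and distance between each of ball_a_center, ball_b_center and tray_centre below 0.06 m), for 0.2 s.
2. both balls are in the squat jar while the spout's tip is still in its mouth (horizontal distance between each of ball_a_center, ball_b_center and squat_jar_mouth below 0.045 m and z of each of ball_a_center, ball_b_center in the frame of squat_jar_mouth below -0.03 m and horizontal distance between spout_tip and squat_jar_mouth below 0.028 m and z of spout_tip in the frame of squat_jar_mouth below 0.008 m).
At the end, for the whole second after the job is handed in: Both balls lie inside the squat jar (at least 30 mm below its rim); the squat jar stands upright on the bench (within 6 degrees); the tray stands upright on the bench (within 10 degrees, its pan's centre 12 to 30 mm above the bench) (horizontal distance between each of ball_a_center, ball_b_center and squat_jar_mouth below 0.045 m and z of each of ball_a_center, ball_b_center in the frame of squat_jar_mouth below -0.03 m and angle between squat_jar_mouth's own z axis and vertical below 0.1 rad and height (world z) of squat_jar_mouth between 0.095 and 0.115 m and angle between tray_centre's own z axis and vertical below 0.17 rad and height (world z) of tray_centre between 0.012 and 0.03 m); the robot touches nothing.
It fails at once if the tall jar is shifted by more than 40 mm or knocked over (distance of tall_jar_mouth from where it was at the start of the episode above 0.04 m).
It also fails if it takes over 64 s, if anything falls off the work surface, if the arm or the gripper's body presses on something with over 40 N, if the wrist force passes 120 N, or if a joint passes its speed limit or range.

### The arm

A 6-joint arm with a two-finger parallel gripper is mounted at the origin on the work surface. World frame = base frame: x ahead of the robot, y to its left, z up, the work surface at z = 0. Lengths are in m, angles in rad, forces in N, time in s.
With the tool pointing down it reaches from about 0.2 to 0.875 m from the base axis. Payload 3.4 kg.
Tool frame: the origin (TCP) lies midway between the tips of the shut fingers; the grasp point (between the pads) lies 19 mm behind it; z points along the fingers, y is the direction in which the jaws open and shut (so a half turn about z gives the same grasp; the last joint's range is limited). The gripper opens to 94 mm and grips with 3 to 60 N. Pads are 16 mm wide; open, the fingers measure 119 mm over their backs; the gripper's body (75 mm by 177 mm) begins 78 mm behind the grasp point.
Start: joints at [-1.397, 0.276, 1.505, -0, 1.361, -0.121], TCP at [0.167, -0.55, 0.205] pointing down, gripper open.
Joint ranges: [-2.89, 2.89], [-0.75, 2.08], [0.22, 2.7], [-1.18, 4.32], [0.11, 2.71], [-2.7, 2.7]. Speed limits (rad/s): [2.57, 2.57, 3.14, 3.14, 3.14, 3.14].

### API

Orientations are given as a unit quaternion [w, x, y, z].
In Python, from rig import r, eyes, hand_in gives the robot as it stands. The module is installed in compiled form; this text tells all that it offers.
- The arm moves only by the shell command python3 -m jog 'ROWS' [FORCE]. ROWS is JSON, a list of rows, each a list of 7 numbers: the finger opening in m, from 0 to 0.094, then the shift along the tool's x, y, z in m, then the turn, a rotation vector about the tool's x, y, z in rad. In form: [[grip, dx, dy, dz, wx, wy, wz], ...]. A call has exactly 8 rows; each row is the pose to reach, as a shift and turn from the pose commanded when the call began, along the tool's axes at that moment; what a row does not reach only later rows make up. A row lasts 1/8 s, in which the tool goes at most 62.5 mm and 10.7 degrees, less where a joint would pass 70% of its speed; a pose out of reach is approached as far as the arm can. A call with a gripper value outside its range is refused whole. The fingers move at their own pace and stop on an object; FORCE is the grip in N (left out, the last holds). Time passes only in rows, so rows that repeat a pose let the fingers close, or fill a call up. It gives the time, the measured TCP pose, the force and the opening at its end, in the units of the state.
- r.state(): the state, without advancing time (a new reading comes with each control period).
- eyes.snapshot(name): name is "scene" or "top" or "wrist"; returns a dict with "image" (400x640x3 uint8, blue, green, red), "fx", "fy", "cx", "cy" (pixels), "rvec" (rotation vector, rad) and "tvec" (3), from world to camera coordinates, as OpenCV has them. Camera axes: x right, y down, z forward; pixel columns grow to the right and rows downward; lengths in m; the calibration is good to about 2 mm. A picture is of the moment at which its call begins. There is no depth.
- hand_in(): hands the job in, once; it reports no verdict.
The state is a dict: "t": time; "joint_pos": joint angles; "joint_velocities": joint speeds; "effort": joint torques, N m; "tcp_pos": TCP position; "ee_rot": TCP orientation; "contact_force": force on the tool from outside, world axes, zero at the start; "ft_torque": the same for the moment, N m; "grip_width": opening from 0.0 (shut) to 1.0 (fully open).
Only numpy, scipy, OpenCV 4.12 (cv2) and the standard library are available. Lean on these libraries where they do the work, as an engineer would, in place of code of your own. Each camera call takes 0.05 s, during which the arm holds its last target.

## Working session

There is one attempt and no reset: what is moved stays moved. The work goes in short steps, Python scripts to look and compute and a shell command to move; the robot and the scene stay as the last step left them, time stands still between calls to the robot, and variables do not carry over. Pictures are saved under pics/ and viewed, and the job is handed in when it is done.

```bash
mkdir -p pics; cat > h.py <<'E'
import numpy as np, cv2
from rig import r, eyes
def snap(n,f):
    s=eyes.snapshot(n); cv2.imwrite('pics/'+f+'.png',s['image']); np.savez('pics/'+f+'.npz',**s); return s
def load(f): return dict(np.load('pics/'+f+'.npz'))
def ray(s,u,v):
    R=cv2.Rodrigues(np.array(s['rvec'],float))[0]; t=np.array(s['tvec'],float).ravel()
    d=R.T@np.array([(u-s['cx'])/s['fx'],(v-s['cy'])/s['fy'],1.]); return -R.T@t,d
def onz(s,u,v,z):
    o,d=ray(s,u,v); return o+d*(z-o[2])/d[2]
def proj(s,p):
    K=np.array([[s['fx'],0,s['cx']],[0,s['fy'],s['cy']],[0,0,1.]])
    return cv2.projectPoints(np.array(p,float).reshape(-1,3),np.array(s['rvec'],float),np.array(s['tvec'],float),K,None)[0].reshape(-1,2)
E
python3 - <<'E'
from h import *
for n in('scene','top','wrist'):
    s=snap(n,n+'0'); print(n,ray(s,320,200))
print(r.state())
E
```

```text
scene (array([0.96951311, 0.09699991, 0.7757034 ]), array([-0.47201726, -0.14934166, -0.86913159]))
top (array([0.48175313, 0.0065757 , 0.82179137]), array([ 0.15620945,  0.00823914, -0.98769221]))
wrist (array([ 0.24213689, -0.52759127,  0.38375487]), array([-0.25877698, -0.07332023, -0.96316304]))
{'t': 0.15, 'joint_pos': array([-1.39702746e+00,  2.76450071e-01,  1.50579465e+00,  1.45828084e-06,
        1.36074330e+00, -1.21016046e-01]), 'joint_velocities': array([-0.00110387, -0.00491645, -0.00346328,  0.00147504, -0.00198048,
       -0.00084915]), 'effort': array([ 1.54017656e-03, -4.04925978e+01, -2.37432593e+01,  7.02894456e-02,
        3.15047626e-02, -8.96974348e-05]), 'tcp_pos': array([ 0.16697021, -0.54978301,  0.20482228]), 'ee_rot': array([-6.97455763e-04,  9.89157164e-01,  1.46859177e-01, -1.76873911e-05]), 'contact_force': array([0.32852351, 0.8720797 , 0.1062414 ]), 'ft_torque': array([ 0.00241376, -0.0231672 ,  0.03857433]), 'grip_width': 1.0029905692891388}
```

View pics/scene0.png

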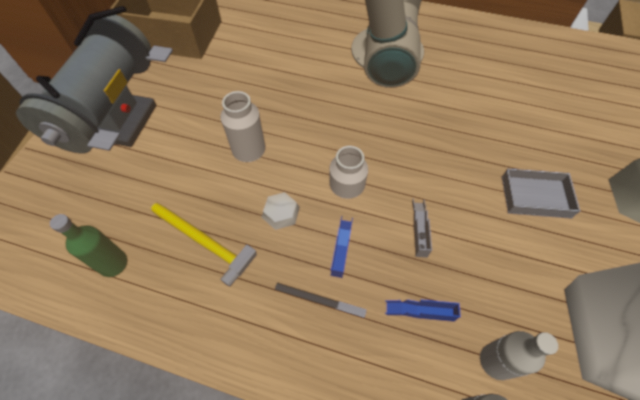

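View pics/top0.png

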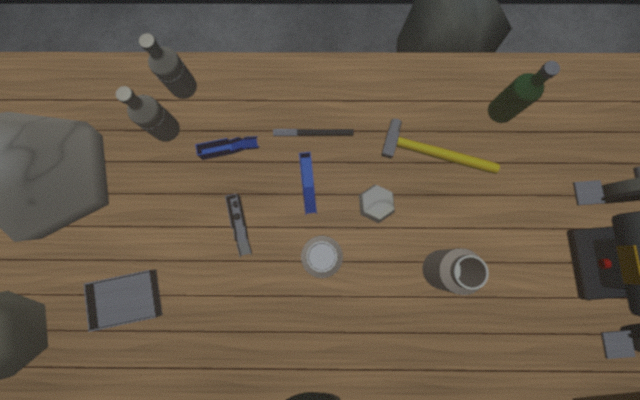

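View pics/wrist0.png

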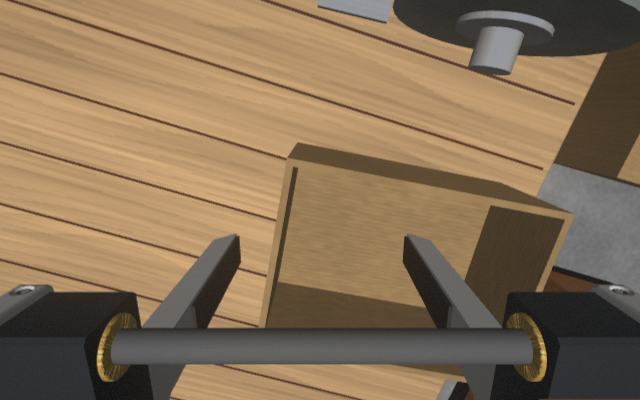

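```bash
python3 - <<'E'
from h import *
a=load('top0')['image'][160:300,190:370]; b=load('scene0')['image'][130:270,310:490]
c=np.hstack([a,b]); cv2.imwrite('pics/z0.png',cv2.resize(np.vstack([a,b]),None,fx=3.9,fy=3.9,interpolation=3)[:, :]) if 0 else cv2.imwrite('pics/z0.png',cv2.resize(c,(792,308),interpolation=cv2.INTER_CUBIC))
E
```

```text
(no output)
```

View pics/z0.png

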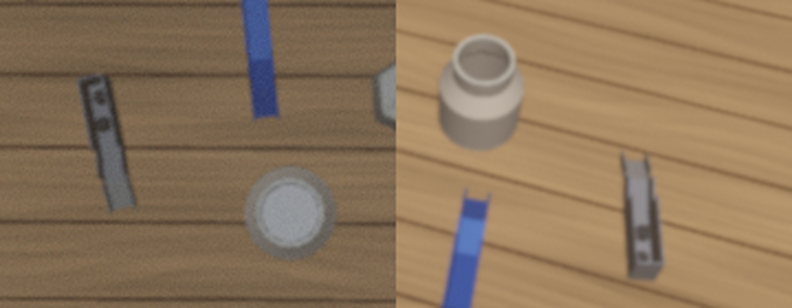

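```bash
python3 - <<'E'
from h import *
s=load('top0'); im=s['image']; hsv=cv2.cvtColor(im,cv2.COLOR_BGR2HSV)
m=(hsv[...,1]<70).astype(np.uint8)
n,l,st,c=cv2.connectedComponentsWithStats(m)
for i in range(1,n):
    if st[i,4]>150: print(i,st[i],c[i])
i=l[245,243]; print('tray id',i)
pts=np.argwhere(l==i)[:,::-1].astype(np.float32)
w=np.array([onz(s,u,v,0.03)[:2] for u,v in pts]).astype(np.float32)
R=cv2.minAreaRect(w); print(R, cv2.boxPoints(R))
j=l[258,322]; pts=np.argwhere(l==j)[:,::-1].astype(np.float32); 
(cx,cy),rad=cv2.minEnclosingCircle(pts); print('jar',cx,cy,rad,onz(s,cx,cy,.075),onz(s,cx,cy,.105))
# bright inner mouth
g=cv2.cvtColor(im,cv2.COLOR_BGR2GRAY); print(g[258,275:370:3])
for z,uv in((.04,(230,195)),(0.0,(246,254)),(.01,(234.5,204.5)),(.01,(236.8,216.8)),(.165,(471,272))): print(uv,onz(s,*uv,z))
s2=load('scene0')
print('scene',onz(s2,350,157,.105), onz(s2,310+640/2.2-396/2.2,130+157/2.2,0))
E
```

```text
1 [    0     0   640    98 35030] [314.25412504  27.69814445]
2 [529  60  32  32 390] [546.11794872  71.95384615]
16 [ 115   86   64   55 1760] [148.15170455 113.87840909]
17 [488  87  34  31 210] [502.90952381 101.75238095]
49 [    0   112   109   130 11631] [ 48.02725475 173.62084086]
52 [382 118  20  40 471] [391.52653928 137.76008493]
59 [272 128  82   9 520] [309.20576923 131.71346154]
60 [194 135  66  25 514] [221.03696498 146.26264591]
61 [298 151  20  65 251] [306.77689243 178.75697211]
62 [ 573  166   67   40 1414] [606.9165488  190.32390382]
63 [ 359  184   36   39 1030] [376.39320388 202.84757282]
64 [225 193  27  64 893] [237.52631579 223.44680851]
65 [ 568  211   72  105 4094] [605.91744016 259.01660967]
66 [ 300  235   43   43 1425] [321.41684211 256.26385965]
67 [ 423  248   66   47 2424] [455.86881188 270.50453795]
68 [  83  270   80   62 3715] [121.51440108 299.90013459]
70 [   0  291   48   88 3204] [ 19.91666667 331.71410737]
71 [ 601  324   39   36 1041] [621.37463977 342.33621518]
72 [288 393  51   7 256] [313.421875   396.51953125]
tray id 64
((0.5534058213233948, 0.19131791591644287), (0.13932554423809052, 0.0328233577311039), 14.564468383789062) [[0.48185462 0.18968417]
 [0.49010867 0.15791558]
 [0.624957   0.19295166]
 [0.616703   0.22472025]]
jar 321.23529052734375 256.23529052734375 21.414613723754883 [0.48554229 0.00964743 0.075     ] [0.48539007 0.00952403 0.105     ]
[106 105 104 108 104 107 111 104 106 120 119 131 149 152 153 153 149 151
 151 151 140 101 106 102 104 109 108 106 107 111 108 104]
(230, 195) [0.61540976 0.20759727 0.04      ]
(246, 254) [0.48988332 0.17658147 0.        ]
(234.5, 204.5) [0.59905689 0.20429843 0.01      ]
(236.8, 216.8) [0.57146598 0.19802001 0.01      ]
(471, 272) [ 0.45926677 -0.25306709  0.165     ]
scene [0.48579335 0.01132564 0.105     ] [0.48294573 0.18566977 0.        ]
```

```bash
python3 -m jog '[[0.06,0.04,-0.04,0,0,0,0.006],[0.06,0.08,-0.08,0,0,0,0.012],[0.06,0.12,-0.12,0,0,0,0.02],[0.06,0.16,-0.16,0,0,0,0.025],[0.06,0.2,-0.2,0,0,0,0.03],[0.06,0.24,-0.235,0,0,0,0.035],[0.06,0.28,-0.27,0,0,0,0.04],[0.06,0.31,-0.3,0,0,0,0.05]]'
cat >> h.py <<'E'
from scipy.spatial.transform import Rotation as Ro
def tool():
    s=r.state(); q=s['ee_rot']; return s['tcp_pos'],Ro.from_quat([q[1],q[2],q[3],q[0]]).as_matrix(),s
E
python3 - <<'E'
from h import *
p,R,s=tool(); print(p,np.round(s['joint_pos'],3)); print(R); print('shift',R.T@(np.array([.581,.1993,.2])-p))
E
```

```text
t: 1.15
tcp_pos: [0.3772, -0.1712, 0.2054]
ee_rot: [-0.0, 0.992, 0.122, 0.0]
contact_force: [0.7, -0.9, -0.1]
grip_width: 0.638
[ 0.37720035 -0.17122901  0.20542923] [-0.595  0.029  1.811  0.     1.301  0.731]
[[ 9.70055696e-01  2.42882348e-01  3.35583027e-04]
 [ 2.42882347e-01 -9.70055753e-01  4.37669900e-05]
 [ 3.36164476e-04  3.90507753e-05 -9.99999943e-01]]
shift [ 0.28769014 -0.30993467  0.00551384]
```

```bash
python3 -m jog '[[0.06,0.04,-0.04,0,0,0,0],[0.06,0.08,-0.085,0,0,0,0],[0.06,0.12,-0.13,0,0,0,0],[0.06,0.16,-0.175,0,0,0,0],[0.06,0.2,-0.22,0,0,0,0],[0.06,0.24,-0.26,0,0,0,0],[0.06,0.27,-0.295,0,0,0,0],[0.06,0.288,-0.31,0.02,0,0,0]]'
python3 - <<'E'
from h import *
snap('wrist','w1');s=snap('top','t1')
p,R,s=tool(); print(p,np.round(s['joint_pos'],3)); print(R)
E
```

```text
t: 2.15
tcp_pos: [0.5826, 0.2003, 0.1861]
ee_rot: [-0.0, 0.992, 0.123, 0.002]
contact_force: [-0.5, -0.2, -0.5]
grip_width: 0.637
[0.58030326 0.19917313 0.1825192 ] [0.217 0.349 1.454 0.    1.343 1.54 ]
[[ 9.69577584e-01  2.44744991e-01 -4.38146409e-03]
 [ 2.44745138e-01 -9.69587312e-01 -5.10819449e-04]
 [-4.37323249e-03 -5.77062945e-04 -9.99990271e-01]]
```

View pics/w1.png

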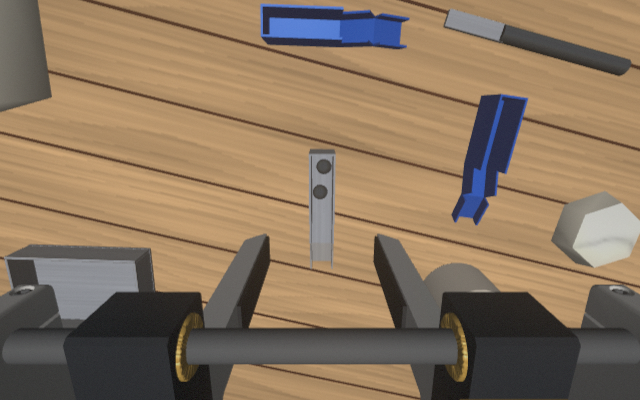

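```bash
python3 - <<'E'
from h import *
s=load('w1')
for uv,z in(((309.5,151),.04),((335,151),.04),((312,268),.012),((331.5,265),.012),((323,167),.01),((320,191),.01)): print(uv,onz(s,*uv,z))
p,R,_=tool(); a=np.radians(14); x=np.array([-np.cos(a),-np.sin(a),0]);y=np.array([np.sin(a),-np.cos(a),0]);c=np.array([.581,.1993,.02])
for q in((-.036,.013,.02),(-.036,-.013,.02),(.036,0,.02),(.095,0,-.018)): print(q,proj(s,c+q[0]*x+q[1]*y+np.array([0,0,q[2]])))
E
python3 -c "
import cv2;a=cv2.imread('pics/w1.png')[130:290,260:400];cv2.imwrite('pics/z1.png',cv2.resize(a,None,fx=3.7,fy=3.7,interpolation=2))"
```

```text
(309.5, 151) [0.61575485 0.21990838 0.04      ]
(335, 151) [0.62178864 0.19611692 0.04      ]
(312, 268) [0.48219422 0.18539259 0.012     ]
(331.5, 265) [0.49138674 0.16456919 0.012     ]
(323, 167) [0.59887887 0.20205302 0.01      ]
(320, 191) [0.57257974 0.19870861 0.01      ]
(-0.036, 0.013, 0.02) [[335.00207466 153.91860537]]
(-0.036, -0.013, 0.02) [[308.05182021 153.80991415]]
(0.036, 0, 0.02) [[321.23501678 224.36055372]]
(0.095, 0, -0.018) [[321.05347472 260.8533548 ]]
```

View pics/z1.png

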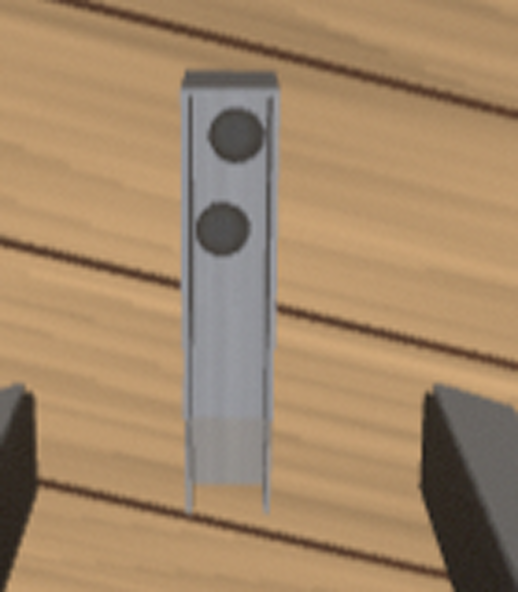

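```bash
python3 -m jog '[[0.06,0,0,0.03,0,0,0],[0.06,0,0,0.06,0,0,0],[0.06,0,0,0.09,0,0,0],[0.06,0,0,0.12,0,0,0],[0.06,0,0,0.14,0,0,0],[0.06,0,0,0.155,0,0,0],[0.06,0,0,0.165,0,0,0],[0.06,0,0,0.165,0,0,0]]'
python3 - <<'E'
from h import *
p,R,s=tool(); print(p,np.round(s['joint_pos'],3)); print(R, s['contact_force'])
E
```

```text
t: 3.25
tcp_pos: [0.5805, 0.1971, 0.0202]
ee_rot: [0.0, 0.993, 0.122, -0.0]
contact_force: [-0.5, -0.5, 0.1]
grip_width: 0.639
[0.58051653 0.1970974  0.02015207] [ 0.214  0.483  1.676 -0.     0.984  1.54 ]
[[ 9.70241288e-01  2.42138686e-01 -8.36298313e-04]
 [ 2.42138472e-01 -9.70241639e-01 -3.50333585e-04]
 [-8.96240760e-04  1.37408114e-04 -9.99999589e-01]] [-0.4616721  -0.49496806  0.13319804]
```

```bash
python3 -m jog '[[0.06,0.001,-0.001,0.006,0,0,0],[0.06,0.001,-0.002,0.012,0,0,0],[0.06,0.001,-0.002,0.012,0,0,0],[0.04,0.001,-0.002,0.012,0,0,0],[0.03,0.001,-0.002,0.012,0,0,0],[0.015,0.001,-0.002,0.012,0,0,0],[0.015,0.001,-0.002,0.012,0,0,0],[0.015,0.001,-0.002,0.012,0,0,0]]' 30
python3 - <<'E'
from h import *
snap('wrist','w2')
p,R,s=tool(); print(p,np.round(s['joint_pos'],3)); print(R, s['contact_force'],s['grip_width']*.094)
E
```

```text
t: 4.25
tcp_pos: [0.5814, 0.1997, 0.0086]
ee_rot: [0.0, 0.993, 0.122, 0.0]
contact_force: [0.3, 0.4, 0.1]
grip_width: 0.277
[0.58135768 0.19965301 0.00854787] [ 0.218  0.498  1.685 -0.     0.959  1.544]
[[ 9.70182184e-01  2.42376753e-01  2.00542750e-04]
 [ 2.42376759e-01 -9.70182203e-01 -8.41459265e-06]
 [ 1.92523505e-04  5.67705897e-05 -9.99999980e-01]] [-0.34501107 -0.22680428  0.79964225] 0.025847352722964442
```

View pics/w2.png

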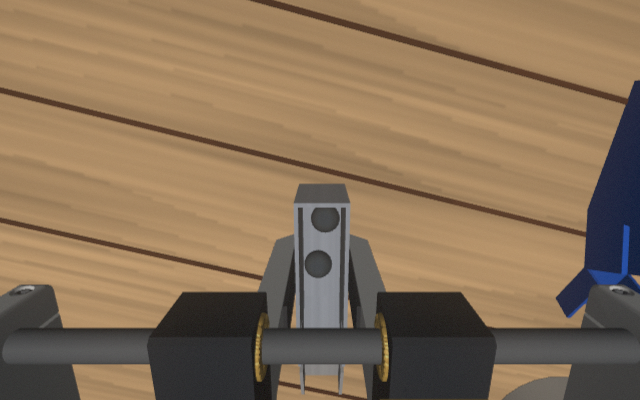

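```bash
python3 -m jog '[[0.01,0,0,0,0,0,0],[0.01,0,0,-0.01,0,0,0],[0.01,0,0,-0.03,0,0,0],[0.01,0,0,-0.06,0,0,0],[0.01,0,0,-0.09,0,0,0],[0.01,0,0,-0.12,0,0,0],[0.01,0,0,-0.14,0,0,0],[0.01,0,0,-0.15,0,0,0]]' 40
python3 - <<'E'
from h import *
snap('scene','s3');snap('top','t3')
p,R,s=tool(); print(p,np.round(s['joint_pos'],3)); print(R, s['contact_force'],s['grip_width']*.094)
tip=p+R@np.array([-.095,0,.0065]); print('tip',tip, 'sh',R.T@(np.array([.4855,.010,.125])-tip))
for f in('s3','t3'):print(proj(load(f),tip))
E
python3 -c "
import cv2,numpy as np
a=cv2.imread('pics/s3.png')[120:280,310:500];b=cv2.imread('pics/t3.png')[140:300,190:380];cv2.imwrite('pics/z3.png',cv2.resize(np.hstack([a,b]),None,fx=2.1,fy=2.1,interpolation=2))"
```

```text
t: 5.3
tcp_pos: [0.5817, 0.1997, 0.16]
ee_rot: [-0.0, 0.993, 0.122, 0.001]
contact_force: [0.2, 0.2, -0.9]
grip_width: 0.272
[0.58174258 0.19971778 0.15949802] [ 0.218  0.362  1.492 -0.     1.285  1.544]
[[ 9.70194083e-01  2.42322034e-01  1.86346576e-03]
 [ 2.42321886e-01 -9.70195861e-01  3.08132964e-04]
 [ 1.88259417e-03  1.52609758e-04 -9.99998216e-01]] [-0.37209042 -0.1172421  -2.10513813] 0.025618091438950465
tip [0.48958625 0.17669921 0.15281919] sh [-0.0444117   0.16073645  0.02776016]
[[433.07507405 164.43855936]]
[[228.45531458 253.22041909]]
```

View pics/z3.png

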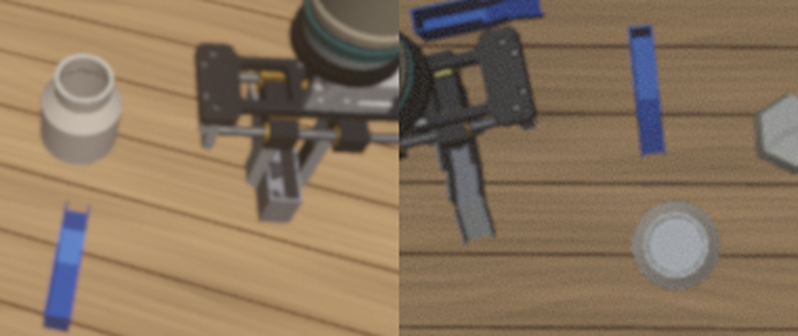

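```bash
python3 -m jog '[[0.01,-0.004,0.012,0,0,0,0],[0.01,-0.01,0.035,0,0,0,0],[0.01,-0.018,0.065,0,0,0,0],[0.01,-0.026,0.095,0,0,0,0],[0.01,-0.034,0.125,0,0,0,0],[0.01,-0.039,0.148,0,0,0,0],[0.01,-0.041,0.161,0,0,0,0],[0.01,-0.041,0.161,0,0,0,0]]'
python3 - <<'E'
from h import *
snap('scene','s4');snap('top','t4');snap('wrist','w4')
p,R,s=tool(); print(p,np.round(s['joint_pos'],3)); print(R, s['contact_force'],s['grip_width']*.094)
tip=p+R@np.array([-.095,0,.0065]); print('tip',tip, 'sh',R.T@(np.array([.4885,.0107,.1])-tip))
for f in('s4','t4'):print(proj(load(f),tip),proj(load(f),[.4855,.01,.105]))
E
python3 -c "
import cv2,numpy as np
a=cv2.imread('pics/s4.png')[100:260,270:460];b=cv2.imread('pics/t4.png')[140:300,230:420];cv2.imwrite('pics/z4.png',cv2.resize(np.hstack([a,b]),None,fx=2.1,fy=2.1,interpolation=2))"
```

```text
t: 6.4
tcp_pos: [0.5802, 0.0326, 0.1578]
ee_rot: [-0.0, 0.993, 0.121, -0.001]
contact_force: [-0.2, 0.3, -1.5]
grip_width: 0.277
[0.58035396 0.03422571 0.15818959] [-6.100e-02  3.150e-01  1.568e+00  1.000e-03  1.259e+00  1.264e+00]
[[ 9.70062634e-01  2.42854293e-01 -5.26867507e-04]
 [ 2.42854559e-01 -9.70062572e-01  5.18320097e-04]
 [-3.85218189e-04 -6.30755135e-04 -9.99999727e-01]] [ 0.13941736  0.13126602 -1.44116292] 0.02586233309977693
tip [0.48819459 0.0111579  0.15172619] sh [0.00020499 0.00055099 0.05172577]
[[351.09559608 144.2613172 ]] [[349.43386854 156.74332813]]
[[320.23172343 254.52349059]] [[320.98867534 256.17620884]]
```

View pics/z4.png

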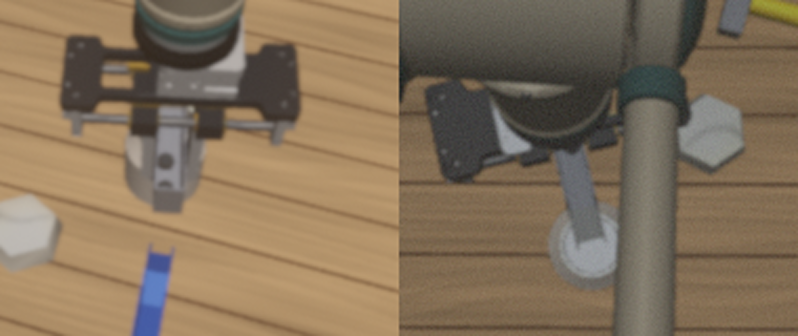

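View pics/w4.png

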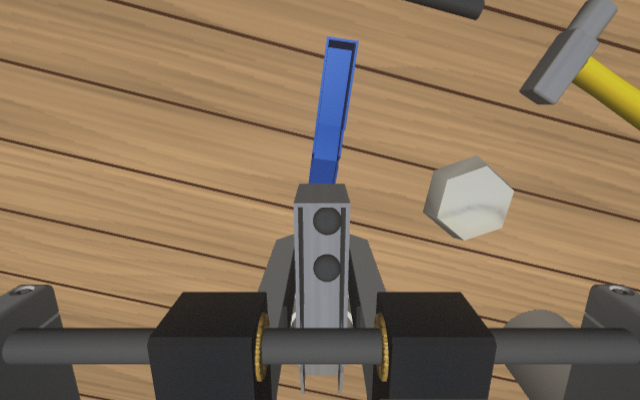

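```bash
python3 -m jog '[[0.01,0,0.0005,0.01,0,0,0],[0.01,0,0.0005,0.022,0,0,0],[0.01,0,0.0005,0.034,0,0,0],[0.01,0,0.0005,0.043,0,0,0],[0.01,0,0.0005,0.048,0,0,0],[0.01,0,0.0005,0.051,0,0,0],[0.01,0,0.0005,0.051,0,0,0],[0.01,0,0.0005,0.051,0,0,0]]'
python3 - <<'E'
from h import *
snap('scene','s5');snap('top','t5')
p,R,s=tool(); print(p,np.round(s['joint_pos'],3)); print(R, s['contact_force'],s['grip_width']*.094)
tip=p+R@np.array([-.095,0,.0065]); print('tip',tip, 'sh',R.T@(np.array([.4885,.0107,.1])-tip))
for f in('s5','t5'):print(proj(load(f),tip),proj(load(f),[.4855,.01,.105]))
E
python3 -c "
import cv2,numpy as np
a=cv2.imread('pics/s5.png')[100:260,270:460];b=cv2.imread('pics/t5.png')[140:300,230:420];cv2.imwrite('pics/z5.png',cv2.resize(np.hstack([a,b]),None,fx=2.1,fy=2.1,interpolation=2))"
```

```text
t: 7.55
tcp_pos: [0.581, 0.033, 0.1078]
ee_rot: [0.0, 0.993, 0.122, 0.0]
contact_force: [-0.2, 0.2, -2.2]
grip_width: 0.273
[0.58091849 0.0329876  0.10782951] [-0.063  0.355  1.642 -0.     1.144  1.263]
[[ 9.70192570e-01  2.42333958e-01  7.93358679e-04]
 [ 2.42334124e-01 -9.70192846e-01 -1.18920723e-04]
 [ 7.40892385e-04  3.07633882e-04 -9.99999678e-01]] [ 0.27252334  0.04845303 -2.61773217] 0.025853892272877942
tip [0.48875535 0.00996508 0.10125913] sh [-7.05772253e-05 -7.75278002e-04  1.25883502e-03]
[[348.90919767 158.95864767]] [[349.43386854 156.74332813]]
[[321.02508718 254.48854667]] [[320.98867534 256.17620884]]
```

View pics/z5.png

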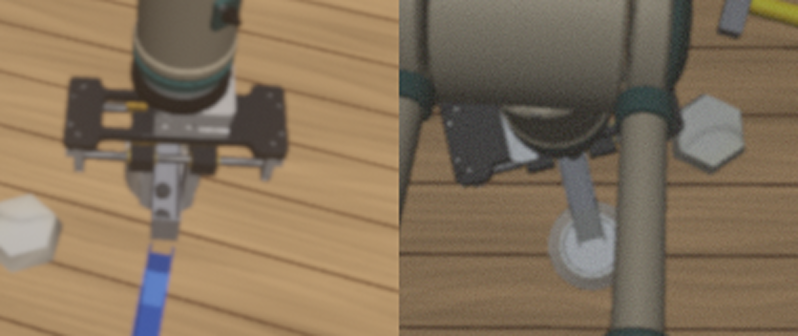

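```bash
python3 -m jog '[[0.01,0,0,0.001,0,0,0],[0.01,0,-0.0005,0.0025,0,0,0],[0.01,0,-0.0005,0.0025,0,0,0],[0.01,0,-0.0005,0.0025,0,0,0],[0.01,0,-0.0005,0.0025,0,0,0],[0.01,0,-0.0005,0.0025,0,0,0],[0.01,0,-0.0005,0.0025,0,0,0],[0.01,0,-0.0005,0.0025,0,0,0]]'
python3 - <<'E'
from h import *
p,R,s=tool(); print(p,s['contact_force'],s['grip_width']*.094)
t=np.array([-.095,0,.0065]); print('tip',p+R@t)
for th in np.arange(.05,1.01,.05): print(round(th,2),np.round(t-Ro.from_rotvec([0,th,0]).as_matrix()@t,4))
E
```

```text
t: 8.65
tcp_pos: [0.5806, 0.0334, 0.1051]
ee_rot: [0.0, 0.993, 0.122, 0.0]
contact_force: [0.1, -0.5, 2.3]
grip_width: 0.275
[0.58058063 0.03340972 0.10506692] [ 0.12934357 -0.52369494  2.32757823] 0.025865551323611975
tip [0.48841441 0.01038149 0.09855997]
0.05 [-0.0004  0.     -0.0047]
0.1 [-0.0011  0.     -0.0095]
0.15 [-0.002   0.     -0.0141]
0.2 [-0.0032  0.     -0.0187]
0.25 [-0.0046  0.     -0.0233]
0.3 [-0.0062  0.     -0.0278]
0.35 [-0.008   0.     -0.0322]
0.4 [-0.01    0.     -0.0365]
0.45 [-0.0123  0.     -0.0407]
0.5 [-0.0147  0.     -0.0447]
0.55 [-0.0174  0.     -0.0487]
0.6 [-0.0203  0.     -0.0525]
0.65 [-0.0233  0.     -0.0562]
0.7 [-0.0265  0.     -0.0597]
0.75 [-0.0299  0.     -0.063 ]
0.8 [-0.0335  0.     -0.0662]
0.85 [-0.0372  0.     -0.0692]
0.9 [-0.041  0.    -0.072]
0.95 [-0.045   0.     -0.0746]
1.0 [-0.0491  0.     -0.077 ]
```

```bash
python3 -m jog '[[0.01,0,0,-0.0015,0,0,0],[0.01,0,0,-0.002,0,0,0],[0.01,0,0,-0.002,0,0,0],[0.01,-0.0004,0,-0.0067,0,0.05,0],[0.01,-0.0011,0,-0.0115,0,0.1,0],[0.01,-0.002,0,-0.0161,0,0.15,0],[0.01,-0.0032,0,-0.0207,0,0.2,0],[0.01,-0.0032,0,-0.0207,0,0.2,0]]'
python3 - <<'E'
from h import *
snap('scene','s6');snap('top','t6')
p,R,s=tool(); print(p,np.round(s['joint_pos'],3),s['contact_force'],s['grip_width']*.094)
t=np.array([-.095,0,.0065]); print('tip',p+R@t, np.degrees(np.arccos(-R[2,2])))
th0=np.arccos(-R[2,2])
E
python3 -c "
import cv2,numpy as np
a=cv2.imread('pics/s6.png')[100:260,270:460];b=cv2.imread('pics/t6.png')[140:300,230:420];cv2.imwrite('pics/z6.png',cv2.resize(np.hstack([a,b]),None,fx=2.1,fy=2.1,interpolation=2))"
```

```text
t: 9.65
tcp_pos: [0.5762, 0.0326, 0.1257]
ee_rot: [-0.012, 0.988, 0.121, 0.099]
contact_force: [0.8, -0.6, -1.3]
grip_width: 0.275
[0.5775563  0.03267862 0.12566666] [-0.111  0.236  1.794  0.086  0.926  1.17 ] [-0.33310681  0.49029678 -2.14096554] 0.025372237566043388
tip [0.48846757 0.01043323 0.10045576] 11.438495711005165
```

View pics/z6.png

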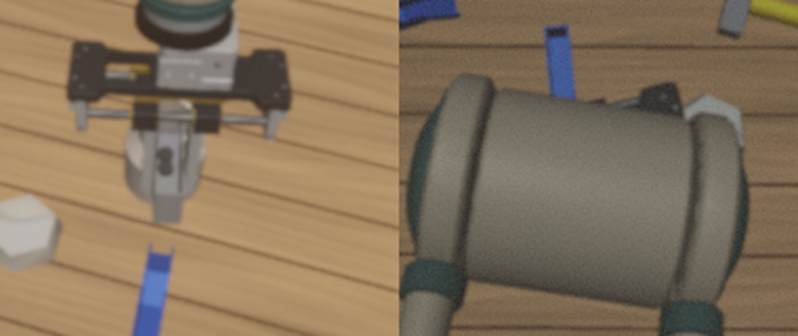

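```bash
python3 -m jog '[[0.01,-0.0004,0,-0.0047,0,0.05,0],[0.01,-0.0011,0,-0.0095,0,0.1,0],[0.01,-0.002,0,-0.0141,0,0.15,0],[0.01,-0.0032,0,-0.0187,0,0.2,0],[0.01,-0.0046,0,-0.0233,0,0.25,0],[0.01,-0.0062,0,-0.0278,0,0.3,0],[0.01,-0.008,0,-0.0322,0,0.35,0],[0.01,-0.01,0,-0.0365,0,0.4,0]]'
python3 - <<'E'
from h import *
p,R,s=tool(); print(p,np.round(s['joint_pos'],3),s['contact_force'],s['grip_width']*.094)
t=np.array([-.095,0,.0065]); print('tip',p+R@t, np.degrees(np.arccos(-R[2,2])));print(R, R.T@(np.array([.4875,.0105,.0995])-p-R@t))
E
```

```text
t: 10.75
tcp_pos: [0.5614, 0.0287, 0.1595]
ee_rot: [-0.036, 0.948, 0.117, 0.294]
contact_force: [-0.4, -1.4, -1.4]
grip_width: 0.275
[0.56136996 0.0287158  0.15950825] [-0.272  0.04   2.121  0.597  0.521  0.598] [-0.39912477 -1.35378523 -1.36137368] 0.025870785894005703
tip [0.48893835 0.01054782 0.10042495] 34.43697051562004
[[ 7.99969082e-01  2.43234591e-01  5.48531131e-01]
 [ 2.00648997e-01 -9.69967488e-01  1.37488371e-01]
 [ 5.65499291e-01  7.57756278e-05 -8.24748777e-01]] [-1.68329139e-03 -3.03544026e-04 -3.27057753e-05]
```

```bash
python3 -m jog '[[0.01,-0.0004,0,-0.0047,0,0.05,0],[0.01,-0.0011,0,-0.0095,0,0.1,0],[0.01,-0.002,0,-0.0141,0,0.15,0],[0.01,-0.0032,0,-0.0187,0,0.2,0],[0.01,-0.0046,0,-0.0233,0,0.25,0],[0.01,-0.0062,0,-0.0278,0,0.3,0],[0.01,-0.0062,0,-0.0278,0,0.3,0],[0.01,-0.0062,0,-0.0278,0,0.3,0]]'
python3 - <<'E'
from h import *
snap('scene','s7');snap('top','t7');snap('wrist','w7')
p,R,s=tool(); print(p,np.round(s['joint_pos'],3),s['contact_force'],s['grip_width']*.094)
t=np.array([-.095,0,.0065]); print('tip',p+R@t, np.degrees(np.arccos(-R[2,2])));print(R)
E
python3 -c "
import cv2,numpy as np
a=cv2.imread('pics/s7.png')[100:260,270:460];b=cv2.imread('pics/t7.png')[140:300,230:420];cv2.imwrite('pics/z7.png',cv2.resize(np.hstack([a,b]),None,fx=2.1,fy=2.1,interpolation=2))"
```

```text
t: 11.75
tcp_pos: [0.5415, 0.0231, 0.1791]
ee_rot: [-0.053, 0.894, 0.11, 0.432]
contact_force: [0.8, 0.3, -1.7]
grip_width: 0.275
[0.54143342 0.023535   0.17937797] [-0.485 -0.015  2.387  1.546  0.55  -0.48 ] [-0.35565013  0.45926238 -1.52228238] 0.025691332754530845
tip [0.48913985 0.01033962 0.10090177] 51.58717318395113
[[ 0.60247057  0.24323453  0.76017509]
 [ 0.15189722 -0.96996698  0.18997709]
 [ 0.78355373  0.00101288 -0.62132321]]
```

View pics/z7.png

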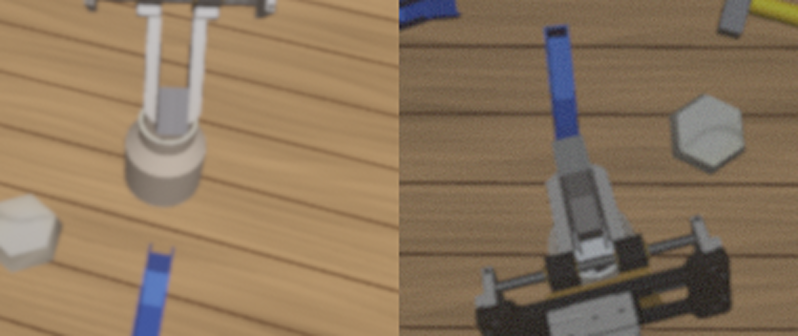

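View pics/w7.png

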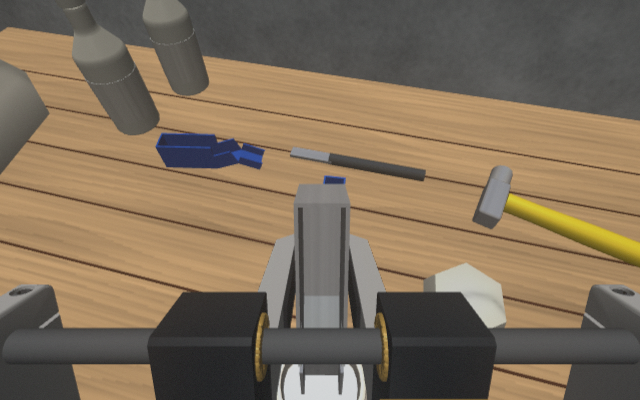

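```bash
python3 - <<'E'
from h import *
a=load('w7')['image'][180:400,260:385]; cv2.imwrite('pics/z8.png',cv2.resize(cv2.convertScaleAbs(a,alpha=1.0),None,fx=2.7,fy=2.7,interpolation=2))
E
```

```text
(no output)
```

View pics/z8.png

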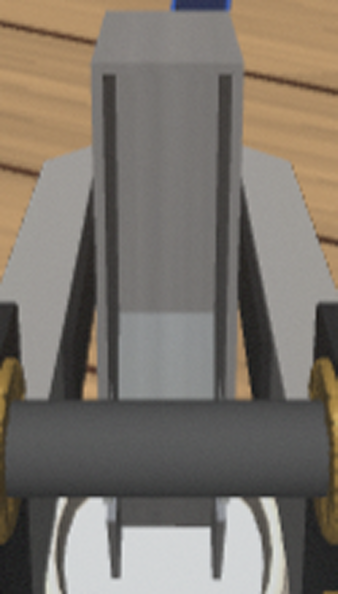

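```bash
python3 -m jog '[[0.01,-0.0004,0,-0.0047,0,0.05,0],[0.01,-0.0011,0,-0.0095,0,0.1,0],[0.01,-0.0011,0,-0.0095,0,0.1,0],[0.01,-0.0011,0,-0.0095,0,0.1,0],[0.01,-0.0011,0,-0.0095,0,0.1,0],[0.01,-0.0011,0,-0.0095,0,0.1,0],[0.01,-0.0011,0,-0.0095,0,0.1,0],[0.01,-0.0011,0,-0.0095,0,0.1,0]]'
python3 - <<'E'
from h import *
s8=snap('wrist','w8');snap('top','t8')
p,R,s=tool(); print(p,np.round(s['joint_pos'],3),s['contact_force'],s['grip_width']*.094)
t=np.array([-.095,0,.0065]); print('tip',p+R@t, np.degrees(np.arccos(-R[2,2])));print(R)
for q in ([-.05,0,0],[-.036-.016,0,0],[-.09,0,0]): print(q,proj(s8,p+R@np.array(q)))
a=load('t8')['image'][180:320,250:420];b=load('w8')['image'][180:400,260:385]
cv2.imwrite('pics/z9.png',np.hstack([cv2.resize(a,(486,400),interpolation=2),cv2.resize(b,(227,400))]))
E
```

```text
t: 12.9
tcp_pos: [0.5329, 0.0216, 0.184]
ee_rot: [-0.058, 0.871, 0.107, 0.476]
contact_force: [0.7, -0.0, -1.4]
grip_width: 0.272
[0.53280566 0.0215935  0.18392357] [-0.583  0.006  2.485  1.771  0.684 -0.788] [ 0.43663543 -0.66412995 -1.46489285] 0.02595377229462999
tip [0.48831338 0.01047028 0.10047322] 57.2940829936415
[[ 5.24197062e-01  2.42381980e-01  8.16375168e-01]
 [ 1.31037986e-01 -9.70180894e-01  2.03907034e-01]
 [ 8.41454981e-01  8.86899811e-05 -5.40327221e-01]]
[-0.05, 0, 0] [[320.78722789 322.3773804 ]]
[-0.052, 0, 0] [[320.78556842 325.17033484]]
[-0.09, 0, 0] [[320.75560432 375.60096176]]
```

View pics/z9.png

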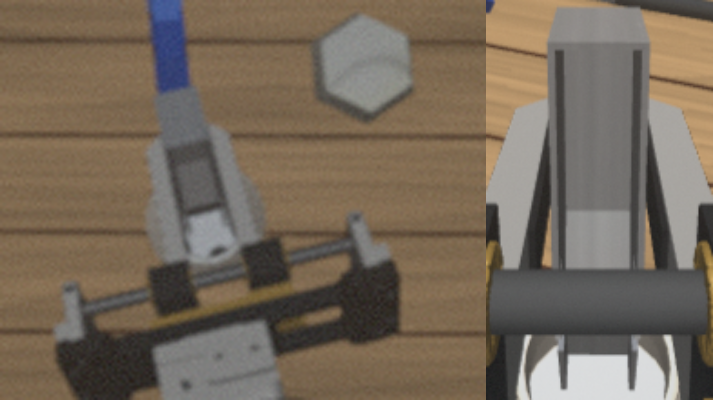

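```bash
python3 - <<'E'
from h import *
a=load('t8')['image'][220:280,295:350];
cv2.imwrite('pics/z10.png',cv2.resize(a,None,fx=9,fy=9,interpolation=2))
s=load('t8')
print(proj(s,[[.4855,.01,.105],[.4883,.0105,.1005],[.4855,.01,.01],[.4595,.01,.105]]))
E
```

```text
[[320.98867534 256.17620884]
 [320.75001289 254.72796578]
 [321.19533336 256.40747856]
 [320.91398521 269.89637454]]
```

View pics/z10.png

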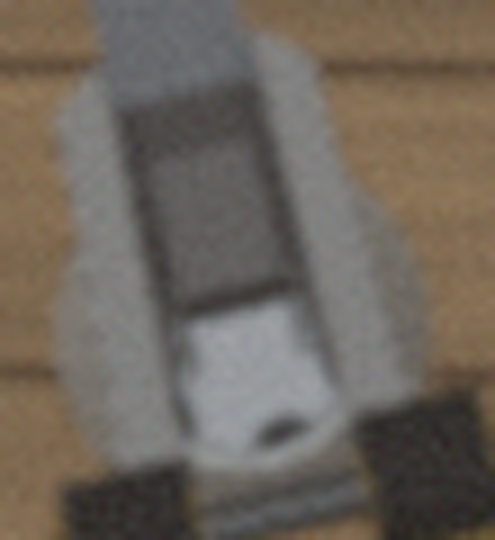

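```bash
python3 -m jog '[[0.01,0.0085,0,-0.0054,0,0,0],[0.01,0.017,0,-0.011,0,0,0],[0.01,0.0252,0,-0.0162,0,0,0],[0.01,0.0338,0,-0.0121,0,-0.1,0],[0.01,0.0414,0,-0.008,0,-0.2,0],[0.01,0.0397,0,0.0014,0,-0.3,0],[0.01,0.037,0,0.0105,0,-0.4,0],[0.01,0.0335,0,0.0193,0,-0.5,0]]'
python3 - <<'E'
from h import *
snap('top','t9')
p,R,s=tool(); print(p,np.round(s['joint_pos'],3),s['contact_force'],s['grip_width']*.094)
t=np.array([-.095,0,.0065]); print('tip',p+R@t, np.degrees(np.arccos(-R[2,2])));print(R)
print(R.T@(np.array([.581,.1,.16])-p))
a=np.radians(14); Rg=np.array([[np.cos(a),np.sin(a),0],[np.sin(a),-np.cos(a),0],[0,0,-1]])
print(Ro.from_matrix(R.T@Rg).as_rotvec())
E
```

```text
t: 14.0
tcp_pos: [0.5606, 0.0351, 0.2025]
ee_rot: [-0.042, 0.956, 0.122, 0.264]
contact_force: [0.1, 0.3, -1.7]
grip_width: 0.27
[0.56602212 0.03352616 0.20504992] [-0.245  0.01   1.983  0.408  0.707  0.819] [ 4.61784217 -2.0473792   0.2517636 ] 0.025956926775177355
tip [0.49051482 0.01433793 0.15029859] 31.192968177990767
[[ 0.82891642  0.25391304  0.49842326]
 [ 0.21161327 -0.967162    0.14077459]
 [ 0.51780054 -0.0112174  -0.85542783]]
[ 0.00315528 -0.05998255  0.05536011]
[-0.01431224 -0.54423375  0.00903355]
```

View pics/t9.png

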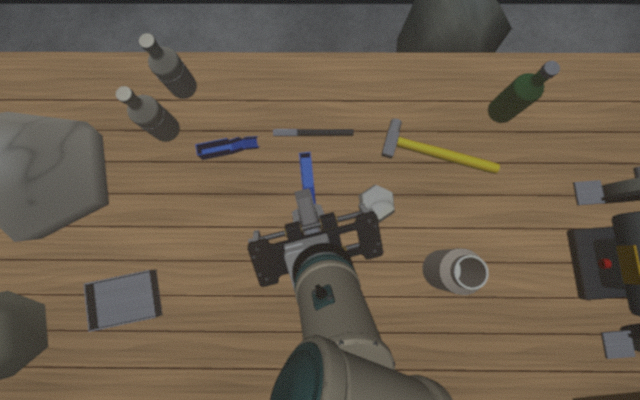

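```bash
python3 -m jog '[[0.01,0.002,-0.01,0.005,-0.002,-0.08,0.001],[0.01,0.005,-0.02,0.01,-0.004,-0.16,0.003],[0.01,0.008,-0.032,0.016,-0.006,-0.24,0.004],[0.01,0.011,-0.044,0.022,-0.008,-0.32,0.005],[0.01,0.014,-0.056,0.028,-0.01,-0.4,0.006],[0.01,0.016,-0.068,0.034,-0.012,-0.48,0.008],[0.01,0.018,-0.08,0.041,-0.014,-0.544,0.009],[0.01,0.018,-0.08,0.041,-0.014,-0.544,0.009]]'
python3 - <<'E'
from h import *
snap('top','t10')
snap('wrist','w10')
p,R,s=tool(); print(p,np.round(s['joint_pos'],3),s['contact_force'],s['grip_width']*.094)
print(R.T@(np.array([.581,.1993,.06])-p))
a=np.radians(14); Rg=np.array([[np.cos(a),np.sin(a),0],[np.sin(a),-np.cos(a),0],[0,0,-1]])
print(Ro.from_matrix(R.T@Rg).as_rotvec())
E
```

```text
t: 15.05
tcp_pos: [0.5767, 0.1235, 0.177]
ee_rot: [-0.004, 0.992, 0.125, -0.0]
contact_force: [-0.9, -0.5, -1.2]
grip_width: 0.275
[0.57576561 0.12201328 0.17798683] [0.086 0.311 1.523 0.006 1.307 1.407] [ 0.50227618 -0.33522229 -2.35483247] 0.025900519725143106
[ 0.0238563  -0.07291896  0.11847038]
[-0.00604062 -0.00170631  0.00384294]
```

View pics/t10.png

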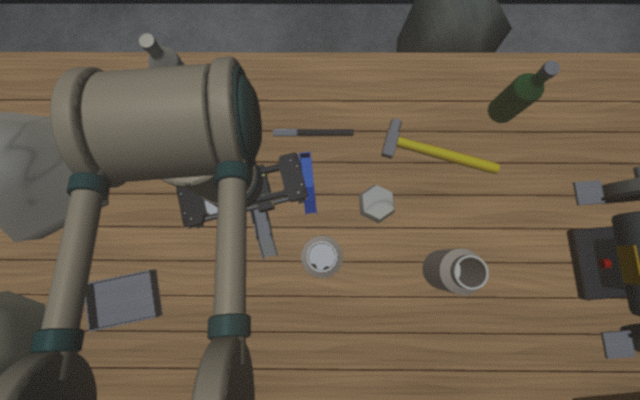

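View pics/w10.png

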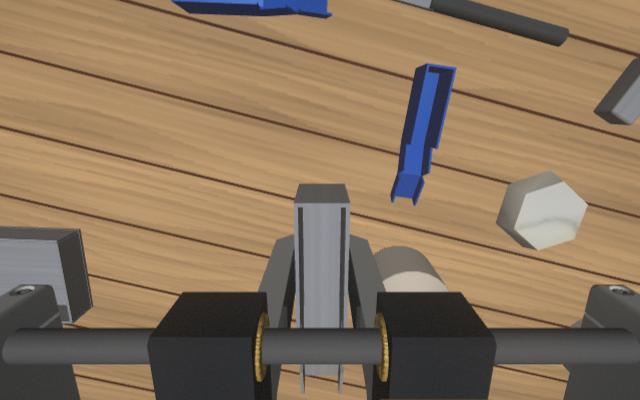

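```bash
python3 -m jog '[[0.01,0.004,-0.01,0.01,-0.002,0,0.002],[0.01,0.009,-0.025,0.025,-0.004,0,0.004],[0.01,0.014,-0.04,0.045,-0.006,-0.002,0.004],[0.01,0.018,-0.055,0.065,-0.006,-0.002,0.004],[0.01,0.022,-0.067,0.085,-0.006,-0.002,0.004],[0.01,0.024,-0.073,0.105,-0.006,-0.002,0.004],[0.01,0.024,-0.073,0.118,-0.006,-0.002,0.004],[0.01,0.024,-0.073,0.118,-0.006,-0.002,0.004]]'
python3 - <<'E'
from h import *
p,R,s=tool(); print(p,R[:,2],s['contact_force'],s['grip_width']*.094)
E
```

```text
t: 16.15
tcp_pos: [0.5811, 0.1993, 0.0592]
ee_rot: [0.001, 0.993, 0.122, -0.001]
contact_force: [-0.3, 0.7, -1.3]
grip_width: 0.276
[0.58109075 0.19931097 0.05924952] [-0.0021966  -0.00234368 -0.99999484] [-0.26120241  0.72766141 -1.28332762] 0.02594645288790764
```

```bash
python3 -m jog '[[0.01,0,0,0.01,0,0,0],[0.01,0,0,0.022,0,0,0],[0.01,0,0,0.033,0,0,0],[0.01,0,0,0.041,0,0,0],[0.01,0,0,0.046,0,0,0],[0.01,0,0,0.049,0,0,0],[0.01,0,0,0.0505,0,0,0],[0.01,0,0,0.0505,0,0,0]]'
python3 - <<'E'
from h import *
p,R,s=tool(); print(p,R[:,2],s['contact_force'],s['grip_width']*.094)
E
```

```text
t: 17.15
tcp_pos: [0.5826, 0.1992, 0.0106]
ee_rot: [0.001, 0.993, 0.121, 0.001]
contact_force: [-0.7, 0.1, -2.6]
grip_width: 0.275
[0.58257994 0.19918426 0.01062659] [ 0.00136201 -0.00140195 -0.99999809] [-0.67347859  0.07593157 -2.61354855] 0.025852453180198385
```

```bash
python3 -m jog '[[0.01,0,0,0.001,0,0,0],[0.01,0,0,0.002,0,0,0],[0.01,0,0,0.002,0,0,0],[0.01,0,0,0.002,0,0,0],[0.03,0,0,0.002,0,0,0],[0.035,0,0,0.002,0,0,0],[0.045,0,0,0.002,0,0,0],[0.05,0,0,0.002,0,0,0]]'
python3 -m jog '[[0.06,0,0,0,0,0,0],[0.06,0,0,-0.01,0,0,0],[0.06,0,0,-0.03,0,0,0],[0.06,0,0,-0.06,0,0,0],[0.06,0,0,-0.09,0,0,0],[0.06,0,0,-0.12,0,0,0],[0.06,0,0,-0.15,0,0,0],[0.06,0,0,-0.16,0,0,0]]'
python3 - <<'E'
from h import *
snap('wrist','w11');snap('scene','s11');snap('top','t11')
p,R,s=tool(); print(p,s['contact_force'],s['grip_width']*.094)
E
```

```text
t: 18.15
tcp_pos: [0.5825, 0.1992, 0.0086]
ee_rot: [0.001, 0.993, 0.121, 0.0]
contact_force: [-0.6, 0.2, 0.4]
grip_width: 0.521
t: 19.15
tcp_pos: [0.5834, 0.1997, 0.1712]
ee_rot: [0.001, 0.993, 0.121, 0.003]
contact_force: [0.5, 0.1, -0.2]
grip_width: 0.64
[0.58208847 0.19937089 0.16845051] [-0.54514855  0.51899968 -0.36891942] 0.060030258084887045
```

View pics/w11.png

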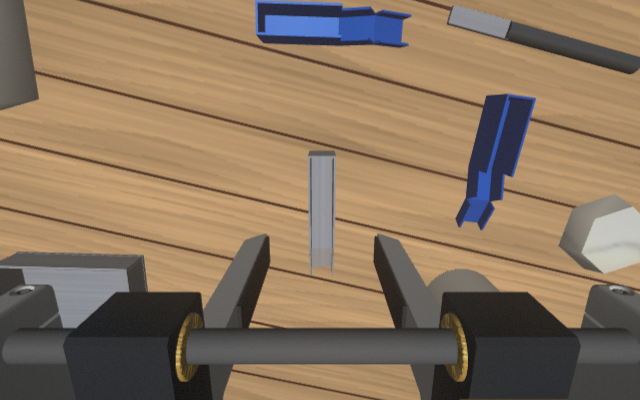

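View pics/t11.png

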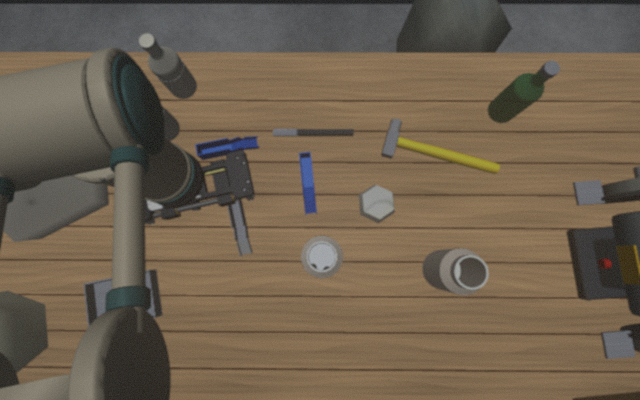

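View pics/s11.png

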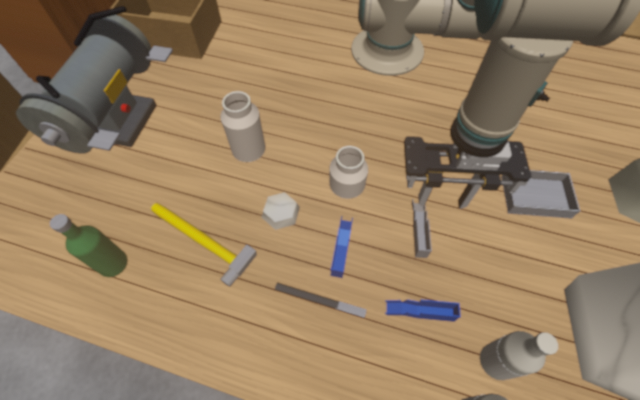

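The wrist view shows the tray empty and upright at (322,212). The top view shows two balls in the squat jar at (314,267) and (328,268). Both jars are where they were at the start, and the gripper is clear of everything.

```bash
python3 -c "
from rig import hand_in; print(hand_in())"
```

```text
the job is handed in; nothing more can be done
None
```

The job is done and handed in at about 19 s of the 64 s allowed; no verdict was reported.

- **What I did:** I gripped the steel tray across its pan and lowered the spout tip into the squat jar's mouth with the tray level, holding it there for about 1 s. I then tilted the tray about the tip to 57°, raised and levelled it, and set it down where it had been.
- **Final pictures:** the tray is empty and upright, and two balls are visible at the bottom of the squat jar. Both jars stand at their starting positions, and the gripper is open and clear.
- **Light contact:** while level, the spout's underside briefly rested on the rim with about 5 N. By my estimate the tip was then 6.5 mm below the rim, slightly short of the stated 9 mm, so I raised it 2 mm before tilting.
- **Limits of the checks:** while pouring I could see the tray was empty but only one ball in the jar; the second showed only after I withdrew. The tip's position came from the arm pose, with a 1–2 mm error, and during the pour it stayed within about 4 mm of the mouth's centre.

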